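Turn a trolley wheel by its spokes to bring the valve to the top

ROBOT

A 7-joint arm with a two-finger parallel gripper is mounted at the origin on the work surface. World frame = base frame: x ahead of the robot, y to its left, z up, the work surface at z = 0. Lengths are in m, angles in rad, forces in N, time in s.
With the tool pointing down it reaches from about 0.425 to 0.95 m from the base axis. Payload 16.7 kg.
Tool frame: the origin (TCP) lies midway between the tips of the shut fingers; the grasp point (between the pads) lies 19 mm behind it; z points along the fingers, x is the direction in which the jaws open and shut, and the axes are right-handed (so a half turn about z gives the same grasp; the last joint's range is limited). The gripper opens to 94 mm and grips with 3 to 60 N. Pads are 16 mm wide; open, the fingers measure 119 mm over their backs; the gripper's body (75 mm by 177 mm) begins 78 mm behind the grasp point.
Start: joints at [1.034, 0.426, 0.074, 1.606, -0.034, 1.111, -0.067], TCP at [0.255, -0.625, 0.205] pointing down, gripper open.
Joint ranges: [-2.85, 2.85], [-0.5, 2.14], [-1.23, 1.37], [0.21, 2.46], [-1.02, 4.16], [0.16, 2.05], [-2.73, 2.73]. Speed limits (rad/s): [1.89, 1.89, 2.39, 2.39, 3.01, 3.01, 3.01].

INTERFACE

Orientations are given as [roll, pitch, yaw] about the fixed x, y, z axes, in that order (R = Rz(yaw) Ry(pitch) Rx(roll)).
In Python, from rig import monitor, vision, order gives the robot as it stands. The module is installed in compiled form; this text tells all that it offers.
- The arm moves only by the tool carry_out, never from a script. Its argument "motion" is a list of rows, each a list of 7 numbers: the shift along the tool's x, y, z each as a share of 0.3 m, from -1 to 1, then the turn, a rotation vector about the tool's x, y, z each as a share of pi/2 rad, from -1 to 1, then the opening in per cent of the stroke, from 0 (shut) to 100 (fully open). A call has 1 to 20 rows; each row is the pose to reach, as a shift and turn from the pose measured when the call began, along the tool's axes at that moment; what a row does not reach only later rows make up. A row lasts 1/10 s, in which the tool goes at most 50 mm and 8.59 degrees, less where a joint would pass 70% of its speed; a pose out of reach is approached as far as the arm can. A call with a number of a shift or a turn outside -1 to 1 is refused whole. A call with a gripper value outside its range is refused whole. The fingers move at their own pace and stop on an object; "force" is the grip in N (left out, the last holds). Time passes only in rows, so rows that repeat a pose let the fingers close. It gives the time, the measured TCP pose, the force and the opening at its end, in the units of the state.
- monitor.state(): the state, without advancing time (a new reading comes with each control period).
- vision.camera(name): name is "scene" or "top" or "wrist"; returns the picture (480x640x3 uint8, blue, green, red); there is no depth.
- vision.camera_info(name): a dict with "intrinsics" (3x3 intrinsics, pixels), "eye" and "attitude" of the camera in the world. Camera axes: x right, y up, looking along -z (the intrinsics and any distortion apply to the point x, -y, -z); pixel columns grow to the right and rows downward; lengths in m; the calibration is good to about 2 mm. A picture is of the moment at which its call begins: read the wrist's pose just before it. camera_info takes no time and is no camera call; for the wrist camera it gives the pose at the moment of the call.
- order.sign_off(): hands the job in, once; it reports no verdict.
The state is a dict: "t": time; "joints": joint angles; "qvel": joint speeds; "effort": joint torques, N m; "position": TCP position; "tool_rot": TCP orientation; "contact_force": force on the tool from outside, world axes, zero at the start; "wrist_torque": the same for the moment, N m; "opening": finger opening in m.
Only numpy, scipy, OpenCV 4.12 (cv2) and the standard library are available. Lean on these libraries where they do the work, as an engineer would, in place of code of your own. Each camera call takes 0.05 s, during which the arm holds its last target.

TASK

A parts trolley's wheel is clamped face-up on the sloping service stand and must be pumped up: turn it, by pushing one spoke after another with the fingertips, until its valve stem is at 12 o'clock, straight up the slope from the hub, and leave it at rest there. Draw the fingers back out of the wheel between pushes, keep off the tyre and the valve stem, and leave the tools and parts around it where they are.

Things in the scene. Friction and masses are not known exactly. Their poses are not given: they have to be found in the camera images.
- hub (a point): Hub centre of the trolley wheel, 155 mm above the table. The wheel plane slopes 30 degrees from the table, its face looking up and to the robot's right, more or less. Fixed axes, not turning with the wheel: x up the slope in the wheel plane (12 o'clock), y in that plane to the left of one facing the wheel (roughly towards the robot), z out of the face. Hub cylinder: 44 mm across, z -26 to +17 mm.
- wheel (a joint): Wheel angle, rad: 0 or a whole number of turns with the valve stem at the top; grows anticlockwise seen facing the wheel (top to left). Turns endlessly either way; friction about 0.16 N m, stays where left. Five straight aluminium spokes at 36, 108, 180, 252, 324 degrees from the stem: 12 mm wide, bare from 22 to 98 mm radius, from hub z -7 to +9 mm (front); open gaps between.
- stem (a point): Middle of the valve stem, 82 mm from the hub centre; turns with the wheel. A black rod 12 mm thick that sticks out from the inside of the rim (98 mm radius) towards the hub, to 65 mm radius, midway between two spokes, in the wheel plane.
- tyre: Black tyre, turns with the wheel; origin at the hub centre. 103 to 141 mm radius, hub z -19 to +19 mm. The aluminium rim inside it reaches in to 98 mm radius.
- valve: The valve stem as a part of the wheel; origin at the hub centre (see stem for where it is).
- fork: Fixed grey clamp frame, origin and axes as hub. A bar 24 mm wide (x) crosses the front from left to right through the axle at z +20 to +28 mm (axle head to +34 mm); a like bar behind at -40 to -50 mm. Posts at y = +-166 mm join them. Nothing else is before or behind the spokes.
- stand: Fixed stand; origin on the table straight below the hub. Its place and yaw vary; its x axis, up which the slope rises, points roughly to the robot's left (world +y). Plywood base plate 350 by 360 mm, top at 12 mm, from x -200 to +150 mm; side cheeks at y = +-168 mm.
- nut: Round steel axle nut, 28 mm across, 12 mm high, on the front strip of the stand's base plate; origin at the middle of its underside. Bystander, not part of the job.
- bearing: Steel ring bearing, 36 mm across, 11 mm high, on the front strip of the stand's base plate; origin at the middle of its underside. Bystander, not part of the job.
- screwdriver: Screwdriver 190 mm long lying before the stand's low front edge; origin under it, x along its length. Bystander, not part of the job.
- wrench: Wrench 170 mm long lying behind the stand's high side; origin under it, x along its length. Bystander, not part of the job.
- bottle: Small white bottle, 34 mm across, 85 mm high, on the front strip of the base plate at its +y end; origin at the middle of its underside. Bystander, not part of the job.
- can: Aluminium can, 52 mm across, 100 mm high, behind the stand's high side; origin at the middle of its underside. Bystander, not part of the job.
- gauge: Tyre pressure gauge: black disc 56 mm across, 24 mm high, with a brass nozzle, on the table near the stand's low front edge; origin at the middle of its underside. Bystander, not part of the job.

How it is judged:
By the outcome, as a careful person would: the job done as asked, in the order asked, and still so for the second after the job is handed in, with the robot touching nothing.
It also fails if it takes over 48 s, if anything falls off the work surface, if the arm or the gripper's body presses on something with over 40 N, if the wrist force passes 120 N, or if a joint passes its speed limit or range.

## Working session

There is one attempt and no reset: what is moved stays moved. The work goes in short steps, Python scripts to look and compute and a tool call to move; the robot and the scene stay as the last step left them, time stands still between calls to the robot, and variables do not carry over. Pictures are saved under pics/ and viewed, and the job is handed in when it is done.

Besides the shell and the picture viewer there is one more tool, called after "Emit:" in YAML: its name, and indented under it one key for each argument. carry_out: Moves the arm, as the interface text tells. Shift numbers are shares of 0.3 m and turn numbers shares of pi/2 rad, none past 1 either way. Its arguments: {"type":"object","properties":{"motion":{"type":"array","items":{"type":"array","items":{"type":"number"}}},"force":{"type":"number"}},"required":["motion"]}

```bash
mkdir -p pics; ls; python3 - <<'E'
from rig import monitor, vision, order
import cv2, numpy as np
np.set_printoptions(precision=4,suppress=True)
print(monitor.state())
for n in ["scene","top"]:
    print(n,vision.camera_info(n)); cv2.imwrite(f"pics/{n}0.png",vision.camera(n))
print(vision.camera_info("wrist"))
E
```

```text
pics
{'t': 0.0, 'joints': array([ 1.0335,  0.4267,  0.0739,  1.6066, -0.0341,  1.1108, -0.0671]), 'qvel': array([ 0.0001, -0.002 ,  0.0006, -0.001 ,  0.0009, -0.0001,  0.0004]), 'effort': array([ -0.0029, -93.5825,   3.6652, -45.4201,  -0.0491,   0.0202,
         0.0001]), 'position': array([ 0.2551, -0.6245,  0.2048]), 'tool_rot': array([ 3.1415,  0.0012, -1.1831]), 'contact_force': array([ 0.9655,  0.2668, -0.0768]), 'wrist_torque': array([ 0.0104, -0.0159,  0.0025]), 'opening': 0.09428843895625523}
scene {'intrinsics': array([[486.0795,   0.    , 319.7632],
       [  0.    , 486.0795, 245.7537],
       [  0.    ,   0.    ,   1.    ]]), 'eye': array([ 1.1578, -0.391 ,  0.7221]), 'attitude': array([0.862 , 0.0113, 1.0078])}
top {'intrinsics': array([[435.3013,   0.    , 323.9847],
       [  0.    , 435.3013, 244.3602],
       [  0.    ,   0.    ,   1.    ]]), 'eye': array([ 0.4499, -0.0134,  0.9713]), 'attitude': array([ 0.1055,  0.0256, -1.5851])}
{'intrinsics': array([[390.2274,   0.    , 325.6478],
       [  0.    , 390.2274, 237.0794],
       [  0.    ,   0.    ,   1.    ]]), 'eye': array([ 0.3193, -0.5988,  0.3851]), 'attitude': array([-0.2413,  0.0006, -1.1819])}
```

View pics/scene0.png

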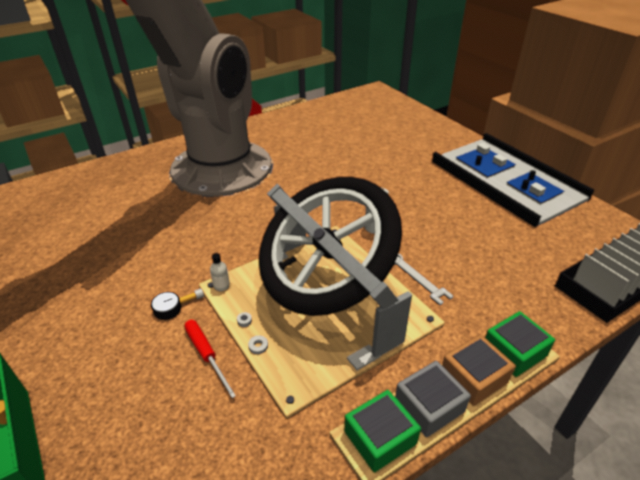

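View pics/top0.png

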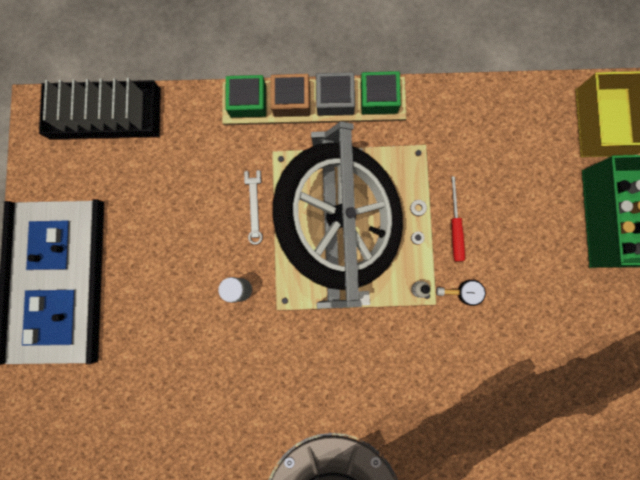

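```bash
cat > h.py <<'E'
from rig import monitor, vision, order
import cv2, numpy as np
from scipy.spatial.transform import Rotation as Ro
np.set_printoptions(precision=4,suppress=True)
def cam(n):
    i=vision.camera_info(n); return np.array(i["intrinsics"]),np.array(i["eye"]),Ro.from_euler('xyz',i["attitude"]).as_matrix()
def ray(c,uv):
    K,e,R=c; uv=np.atleast_2d(uv).astype(float)
    d=np.c_[(uv[:,0]-K[0,2])/K[0,0],-(uv[:,1]-K[1,2])/K[1,1],-np.ones(len(uv))]
    return d@R.T
def onplane(c,uv,p,n):
    d=ray(c,uv); e=c[1]; return e+d*(((p-e)@n)/(d@n))[:,None]
def proj(c,P):
    K,e,R=c; q=(np.atleast_2d(P)-e)@R; q=q/-q[:,2:]
    return np.c_[K[0,0]*q[:,0]+K[0,2],-K[1,1]*q[:,1]+K[1,2]]
def frame(xy,yaw):
    c,s=np.cos(yaw),np.sin(yaw); Rz=np.array([[c,-s,0],[s,c,0],[0,0,1]])
    a=np.pi/6
    # x up the slope; z out of face (tilted to -x stand); y=z×x
    Rl=np.array([[np.cos(a),0,-np.sin(a)],[0,1,0],[np.sin(a),0,np.cos(a)]])
    return np.array([xy[0],xy[1],0.155]),Rz@Rl
E
python3 - <<'E'
from h import *
im=cv2.imread('pics/top0.png'); c=cam('top')
hsv=cv2.cvtColor(im,cv2.COLOR_BGR2HSV)
print(hsv[165,405],hsv[290,400],hsv[100,200],hsv[350,200],hsv[290,290])
m=cv2.inRange(hsv,(17,60,120),(32,190,255)); m[:,:200]=0;m[:,500:]=0;m[:130]=0;m[340:]=0
m=cv2.morphologyEx(m,cv2.MORPH_OPEN,np.ones((5,5)))
cv2.imwrite('pics/mask0.png',m)
ys,xs=np.nonzero(m)
P=onplane(c,np.c_[xs,ys],np.array([0,0,.012]),np.array([0,0,1.]))
print(cv2.minAreaRect(P[:,:2].astype(np.float32)*1000))
b=cv2.boxPoints(cv2.minAreaRect(np.c_[xs,ys].astype(np.float32)));print(b)
v=im[120:320,240:440]; cv2.imwrite('pics/z0.png',cv2.resize(v,None,fx=3,fy=3,interpolation=cv2.INTER_CUBIC))
E
```

```text
[ 21 103 203] [ 23  97 205] [ 13 140 173] [ 13 138 170] [ 21 102 205]
((592.6150512695312, -53.11027526855469), (359.296142578125, 350.1576843261719), 1.2844648361206055)
[[270.0964 149.9245]
 [429.9249 144.1649]
 [435.6965 304.3263]
 [275.868  310.0859]]
```

View pics/z0.png

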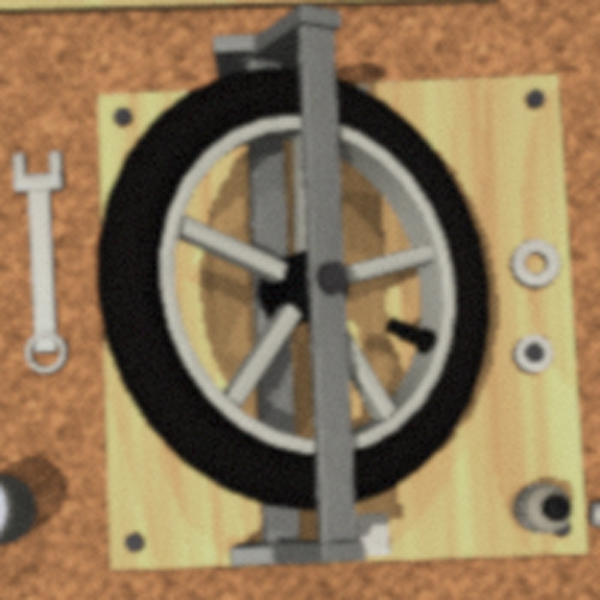

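View pics/mask0.png

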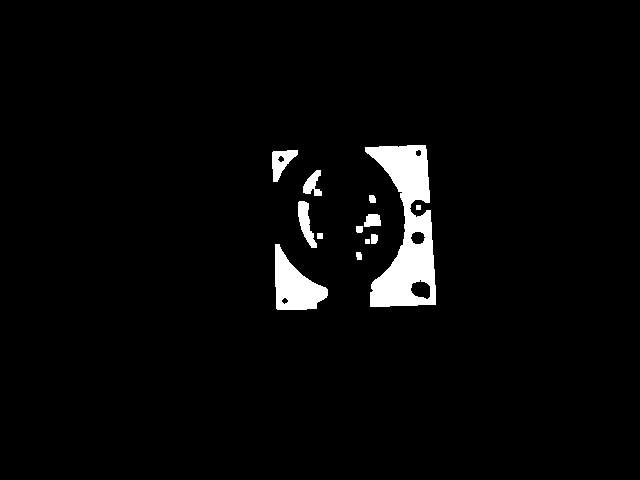

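```bash
python3 - <<'E'
from h import *
yaw=np.pi/2+np.deg2rad(1.284)
xy=np.array([.5926,-.0531])+.025*np.array([np.cos(yaw),np.sin(yaw)])
p,R=frame(xy,yaw); print(p,R)
for n in ['top','scene']:
    c=cam(n); im=cv2.imread(f'pics/{n}0.png')
    pts={'axlehead':p+R@[0,0,.034]}
    for k,v in pts.items(): print(n,k,proj(c,v))
    if n=='top':
        uv=np.array([[392,325],[410,333],[428,342], [350,267],[425,252],[352,345],[388,410],[185,227],[232,400]])/3+[240,120]
        q=(onplane(c,uv,p,R[:,2])-p)@R
        print(np.c_[q[:,:2],np.hypot(q[:,0],q[:,1]),np.rad2deg(np.arctan2(q[:,1],q[:,0]))])
    big=cv2.resize(im,None,fx=3,fy=3,interpolation=cv2.INTER_CUBIC)
    t=np.linspace(0,2*np.pi,200)
    for r,z in [(.098,.009),(.141,0),(.022,.017)]:
        P=p+np.c_[r*np.cos(t),r*np.sin(t),0*t+z]@R.T
        cv2.polylines(big,[np.int32(proj(c,P)*3+1)],True,(0,0,255),1)
    u=proj(c,p)[0]*3; x,y=int(u[0])-350,int(u[1])-290
    cv2.imwrite(f'pics/ov_{n}.png',big[y:y+590,x:x+700])
E
```

```text
[ 0.592  -0.0281  0.155 ] [[-0.0194 -0.9997  0.0112]
 [ 0.8658 -0.0224 -0.4999]
 [ 0.5     0.      0.866 ]]
top axlehead [[351.2087 211.9167]]
[[  -0.0652    0.023     0.0692  160.5355]
 [  -0.0793    0.0279    0.084   160.6403]
 [  -0.0935    0.0334    0.0993  160.3408]
 [  -0.0345   -0.0137    0.0371 -158.3402]
 [  -0.0949   -0.0274    0.0988 -163.8747]
 [  -0.0333    0.0372    0.0499  131.8717]
 [  -0.0588    0.0789    0.0984  126.7053]
 [   0.0831   -0.0314    0.0888  -20.7001]
 [   0.0551    0.0734    0.0918   53.1121]]
scene axlehead [[317.9777 232.5615]]
```

View pics/ov_top.png

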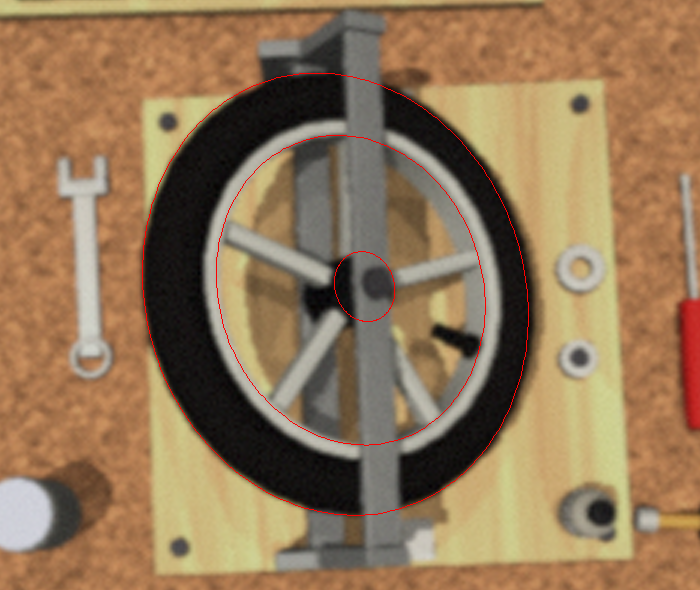

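View pics/ov_scene.png

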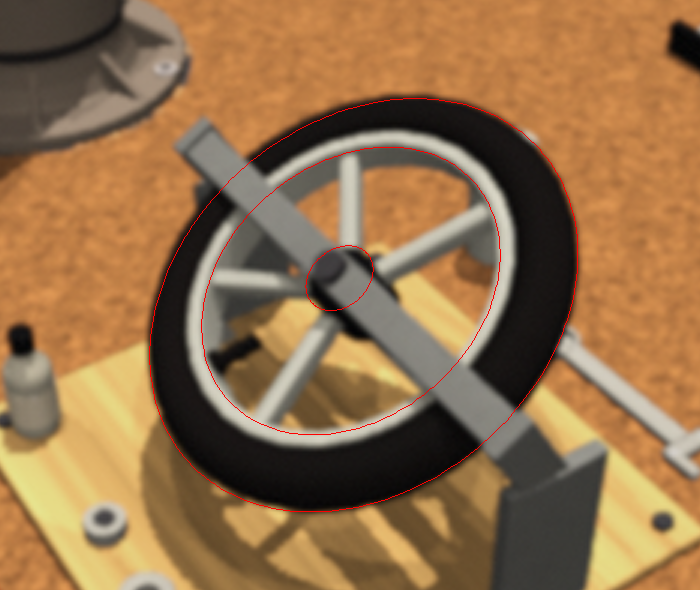

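```bash
cat >> h.py <<'E'
YAW=np.pi/2+np.deg2rad(1.284)
HP,HR=frame(np.array([.5926,-.0531])+.025*np.array([np.cos(YAW),np.sin(YAW)]),YAW)
TR=HR@np.diag([-1,1,-1])   # tool target orientation
def tcp():
    s=monitor.state(); return s,np.array(s['position']),Ro.from_euler('xyz',s['tool_rot']).as_matrix()
def row(hx,hy,hz,Rt=TR):
    s,P,R=tcp(); T=HP+HR@(np.array([hx,hy,hz])/1000)
    return R.T@(T-P)/.3, Ro.from_matrix(R.T@Rt).as_rotvec()/(np.pi/2),T
def inhub():
    s,P,R=tcp(); return (P-HP)@HR*1000, Ro.from_matrix(TR.T@R).as_rotvec()*57.3
E
python3 - <<'E'
from h import *
for a in [(66,20,90),(66,20,-10)]: print(*row(*a))
print(inhub())
E
```

```text
[-1.4776 -1.7437 -0.202 ] [ 0.061  -0.3289  0.2272] [ 0.5718 -0.0164  0.2659]
[-1.6329 -1.8033  0.0868] [ 0.061  -0.3289  0.2272] [0.5707 0.0336 0.1793]
(array([-484.8938,  350.2207,  337.5398]), array([ -5.4942,  29.6021, -20.4487]))
```

Emit:
carry_out:
  motion:
    - [0, 0, -0.17, 0, 0, 0, 0]
    - [0, 0, -0.34, 0, 0, 0, 0]
    - [-0.12, -0.12, -0.5, 0, 0, 0, 0]
    - [-0.24, -0.24, -0.5, 0, 0, 0, 0]
    - [-0.36, -0.36, -0.5, 0, -0.05, 0.04, 0]
    - [-0.48, -0.48, -0.5, 0.01, -0.1, 0.08, 0]
    - [-0.6, -0.6, -0.5, 0.02, -0.15, 0.12, 0]
    - [-0.7, -0.72, -0.5, 0.03, -0.2, 0.15, 0]
    - [-0.8, -0.85, -0.5, 0.04, -0.25, 0.18, 0]
    - [-0.9, -0.95, -0.5, 0.05, -0.3, 0.21, 0]
    - [-0.9, -0.95, -0.5, 0.061, -0.329, 0.227, 0]
    - [-0.9, -0.95, -0.5, 0.061, -0.329, 0.227, 0]
    - [-0.9, -0.95, -0.5, 0.061, -0.329, 0.227, 0]
    - [-0.9, -0.95, -0.5, 0.061, -0.329, 0.227, 0]
  force: 20

```text
t: 1.5
position: [0.4165, -0.2678, 0.3553]
tool_rot: [-3.141, 0.522, -1.548]
contact_force: [-0.2, 0.8, -0.8]
opening: 0.0001
```

```bash
python3 - <<'E'
from h import *
s=tcp()[0]; print(s['t'],s['joints'],s['position'],s['opening'],inhub())
for a in [(66,20,90),(66,20,-10)]: print(*row(*a))
E
```

```text
1.5 [ 0.7469  0.2596 -0.0401  1.6147 -0.3717  1.6283 -0.7952] [ 0.4165 -0.2678  0.3553] 0.00012966120132082713 (array([-103.993 ,  180.8192,  291.2888]), array([ 0.0074,  0.0863, -0.0056]))
[-0.5676 -0.536   0.6702] [-0.0001 -0.001   0.0001] [ 0.5718 -0.0164  0.2659]
[-0.5681 -0.536   1.0035] [-0.0001 -0.001   0.0001] [0.5707 0.0336 0.1793]
```

Emit:
carry_out:
  motion:
    - [-0.1, -0.09, 0.0, 0, 0, 0, 0]
    - [-0.2, -0.18, 0.08, 0, 0, 0, 0]
    - [-0.3, -0.27, 0.17, 0, 0, 0, 0]
    - [-0.4, -0.36, 0.27, 0, 0, 0, 0]
    - [-0.5, -0.45, 0.37, 0, 0, 0, 0]
    - [-0.568, -0.536, 0.47, 0, 0, 0, 0]
    - [-0.568, -0.536, 0.57, 0, 0, 0, 0]
    - [-0.568, -0.536, 0.67, 0, 0, 0, 0]
    - [-0.568, -0.536, 0.67, 0, 0, 0, 0]
    - [-0.568, -0.536, 0.67, 0, 0, 0, 0]

```text
t: 2.5
position: [0.572, -0.0173, 0.2669]
tool_rot: [-3.141, 0.521, -1.548]
contact_force: [0.7, -0.7, 0.4]
opening: 0.0004
```

```bash
python3 - <<'E'
from h import *
s=tcp()[0]; print(s['t'],s['joints'],s['position'],inhub())
print(*row(66,20,-10))
im=vision.camera('wrist');cv2.imwrite('pics/w1.png',im)
c=cam('wrist');print(c)
im=vision.camera('scene');cv2.imwrite('pics/s1.png',im)
E
```

```text
2.5 [ 0.4061  0.3189 -0.2233  1.7319 -0.4645  1.2507 -1.1759] [ 0.572  -0.0173  0.2669] (array([65.7017, 19.8316, 91.236 ]), array([ 0.0385,  0.1267, -0.0072]))
[-0.0017  0.0008  0.3374] [-0.0004 -0.0014  0.0001] [0.5707 0.0336 0.1793]
(array([[390.2274,   0.    , 325.6478],
       [  0.    , 390.2274, 237.0794],
       [  0.    ,   0.    ,   1.    ]]), array([ 0.6433, -0.1058,  0.424 ]), array([[ 0.0209,  0.9685,  0.2481],
       [-0.8672,  0.1411, -0.4776],
       [-0.4976, -0.2052,  0.8428]]))
```

View pics/w1.png

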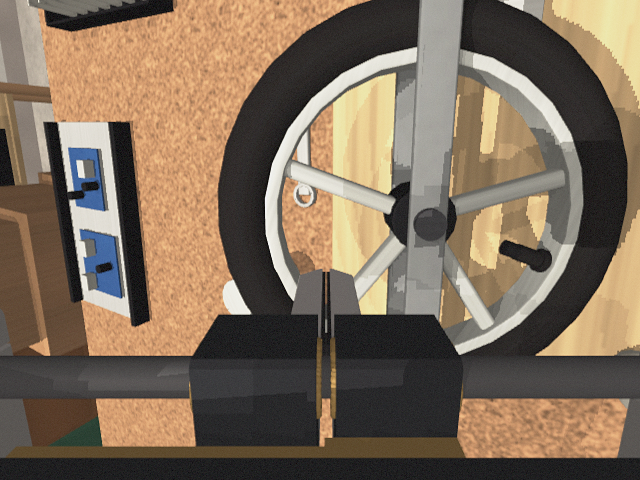

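View pics/s1.png

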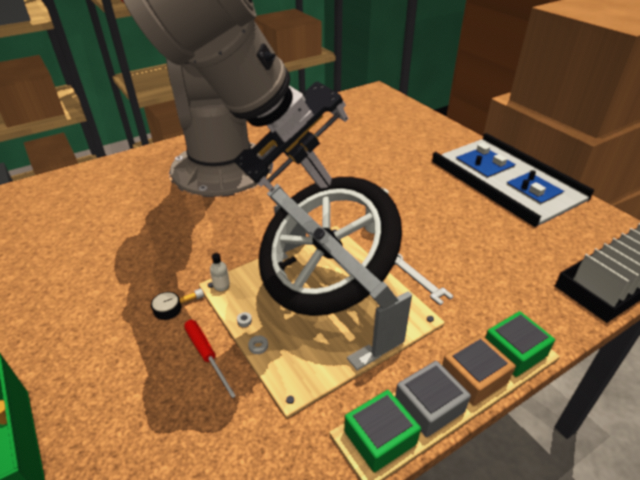

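Emit:
carry_out:
  motion:
    - [-0.002, 0.001, 0.1, 0, 0, 0, 0]
    - [-0.002, 0.001, 0.2, 0, 0, 0, 0]
    - [-0.002, 0.001, 0.28, 0, 0, 0, 0]
    - [-0.002, 0.001, 0.337, 0, 0, 0, 0]
    - [-0.002, 0.001, 0.337, 0, 0, 0, 0]
    - [-0.002, 0.001, 0.337, 0, 0, 0, 0]

```text
t: 3.2
position: [0.5722, 0.0318, 0.1814]
tool_rot: [-3.137, 0.52, -1.549]
contact_force: [0.2, 0.1, 1.0]
opening: 0.0006
```

```bash
python3 - <<'E'
from h import *
s=tcp()[0]; print(s['t'],s['contact_force'],inhub())
for th in [10,5,0,-5,-10,-15,-20,-25,-30,-35,-40,-45,-50,-53,-55,-57,-58.5,-60]:
    t=np.deg2rad(th); print(th,row(72*np.cos(t),72*np.sin(t),-10)[0].round(3))
E
```

```text
3.2 [0.2474 0.0811 0.9881] (array([65.476 , 18.5021, -7.2713]), array([0.2561, 0.1818, 0.0215]))
10 [-0.018 -0.02   0.009]
5 [-0.021 -0.041  0.009]
0 [-0.022 -0.062  0.009]
-5 [-0.021 -0.083  0.009]
-10 [-0.018 -0.103  0.009]
-15 [-0.014 -0.124  0.01 ]
-20 [-0.007 -0.144  0.01 ]
-25 [ 0.001 -0.163  0.01 ]
-30 [ 0.01  -0.182  0.01 ]
-35 [ 0.022 -0.199  0.01 ]
-40 [ 0.034 -0.216  0.01 ]
-45 [ 0.048 -0.231  0.01 ]
-50 [ 0.064 -0.246  0.01 ]
-53 [ 0.074 -0.253  0.01 ]
-55 [ 0.08  -0.258  0.011]
-57 [ 0.087 -0.263  0.011]
-58.5 [ 0.093 -0.266  0.011]
-60 [ 0.098 -0.27   0.011]
```

Emit:
carry_out:
  motion:
    - [-0.018, -0.02, 0.005, 0, 0, 0, 0]
    - [-0.022, -0.05, 0.005, 0, 0, 0, 0]
    - [-0.021, -0.083, 0.005, 0, 0, 0, 0]
    - [-0.018, -0.103, 0.005, 0, 0, 0, 0]
    - [-0.014, -0.124, 0.005, 0, 0, 0, 0]
    - [-0.007, -0.144, 0.005, 0, 0, 0, 0]
    - [0.001, -0.163, 0.005, 0, 0, 0, 0]
    - [0.01, -0.182, 0.005, 0, 0, 0, 0]
    - [0.022, -0.199, 0.005, 0, 0, 0, 0]
    - [0.034, -0.216, 0.005, 0, 0, 0, 0]
    - [0.048, -0.231, 0.005, 0, 0, 0, 0]
    - [0.064, -0.246, 0.005, 0, 0, 0, 0]
    - [0.074, -0.253, 0.005, 0, 0, 0, 0]
    - [0.08, -0.258, 0.005, 0, 0, 0, 0]
    - [0.087, -0.263, 0.005, 0, 0, 0, 0]
    - [0.093, -0.266, 0.005, 0, 0, 0, 0]
    - [0.096, -0.268, 0.005, 0, 0, 0, 0]
    - [0.096, -0.268, 0.005, 0, 0, 0, 0]

```text
t: 5.0
position: [0.6532, 0.009, 0.1661]
tool_rot: [-3.137, 0.52, -1.549]
contact_force: [0.1, 1.0, -0.4]
opening: 0.0002
```

```bash
python3 - <<'E'
from h import *
s=tcp()[0]; print(s['t'],s['contact_force'],inhub())
im=vision.camera('wrist');cv2.imwrite('pics/w2.png',im)
E
```

```text
5.0 [ 0.1382  1.0348 -0.3978] (array([ 36.5287, -62.0075,  -8.2709]), array([0.2703, 0.1864, 0.0223]))
```

View pics/w2.png

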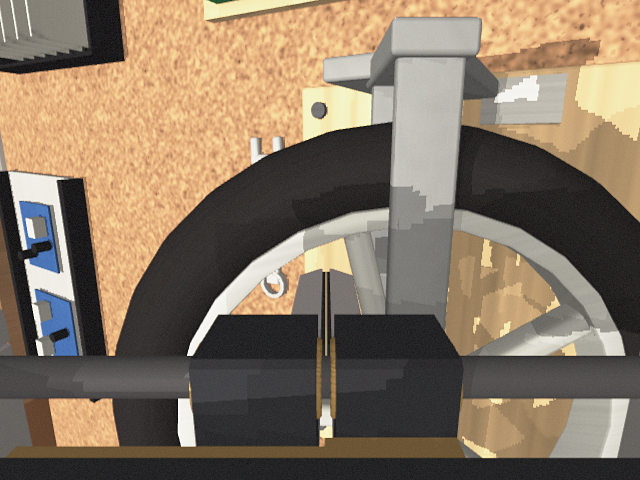

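The picture shows the pushed spoke lying along the front bar at about (365,260), just beyond the fingers. Now I'll back off and withdraw.

Emit:
carry_out:
  motion:
    - [-0.02, 0.012, 0, 0, 0, 0, 0]
    - [-0.02, 0.012, -0.06, 0, 0, 0, 0]
    - [-0.02, 0.012, -0.16, 0, 0, 0, 0]
    - [-0.02, 0.012, -0.27, 0, 0, 0, 0]
    - [-0.03, 0.06, -0.33, 0, 0, 0, 0]
    - [-0.05, 0.15, -0.33, 0, 0, 0, 0]
    - [-0.07, 0.25, -0.33, 0, 0, 0, 0]
    - [-0.085, 0.333, -0.33, 0, 0, 0, 0]
    - [-0.085, 0.333, -0.33, 0, 0, 0, 0]
    - [-0.085, 0.333, -0.33, 0, 0, 0, 0]

```text
t: 6.05
position: [0.5537, -0.02, 0.265]
tool_rot: [-3.135, 0.519, -1.548]
contact_force: [0.2, -0.4, 0.3]
opening: 0.0008
```

```bash
python3 - <<'E'
from h import *
s=tcp()[0]; print(s['t'],s['contact_force'],inhub())
print(row(61,38,-10)[0])
im=vision.camera('wrist');cv2.imwrite('pics/w3.png',im)
E
```

```text
6.05 [ 0.188  -0.3653  0.2567] (array([62.8102, 38.1657, 90.7923]), array([ 0.3616,  0.2361, -0.0077]))
[0.0046 0.0016 0.336 ]
```

View pics/w3.png

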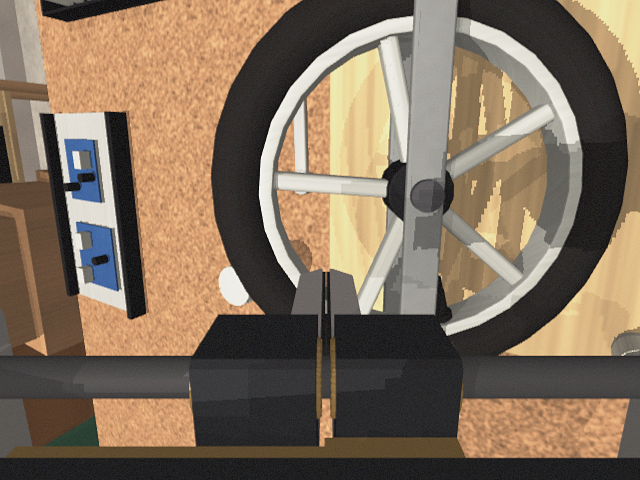

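```bash
cat >> h.py <<'E'
def ang(c,uv,z=.009):
    q=(onplane(c,np.array(uv,float),HP+HR[:,2]*z,HR[:,2])-HP)@HR
    return np.c_[q[:,:2]*1000,np.hypot(q[:,0],q[:,1])*1000,np.rad2deg(np.arctan2(q[:,1],q[:,0]))]
E
python3 - <<'E'
from h import *
c=cam('wrist'); print(ang(c,[[280,182],[380,187],[388,42],[546,112],[518,276]]))
E
```

```text
[[  93.0075   -5.2233   93.1541   -3.2144]
 [  26.0437   -1.97     26.1181   -4.3257]
 [  24.1559  -91.2812   94.4234  -75.1775]
 [ -79.1205  -50.2144   93.7098 -147.5985]
 [ -74.0855   60.917    95.9142  140.5712]]
```

Emit:
carry_out:
  motion:
    - [0.0, 0.002, 0.1, 0, 0, 0, 0]
    - [0.0, 0.002, 0.2, 0, 0, 0, 0]
    - [0.0, 0.002, 0.28, 0, 0, 0, 0]
    - [0.0, 0.002, 0.336, 0, 0, 0, 0]
    - [0.0, 0.002, 0.336, 0, 0, 0, 0]
    - [0.0, 0.002, 0.336, 0, 0, 0, 0]

```text
t: 6.7
position: [0.5535, 0.03, 0.1774]
tool_rot: [-3.136, 0.52, -1.548]
contact_force: [-0.2, 0.8, 1.9]
opening: 0.0005
```

```bash
python3 - <<'E'
from h import *
s=tcp()[0]; print(s['t'],s['contact_force'],inhub())
for th in [25,18,12,6,0,-5,-10,-15,-20,-25,-30,-35,-40,-45,-50,-53,-55,-57,-58.5,-60]:
    t=np.deg2rad(th); print(th,row(72*np.cos(t),72*np.sin(t),-9)[0].round(3))
E
```

```text
6.7 [-0.2499  0.8312  1.901 ] (array([ 62.2804,  37.1844, -10.0534]), array([ 0.3269,  0.2025, -0.0138]))
25 [-0.01  -0.023 -0.003]
18 [-0.021 -0.05  -0.003]
12 [-0.027 -0.074 -0.003]
6 [-0.031 -0.099 -0.003]
0 [-0.032 -0.124 -0.003]
-5 [-0.031 -0.145 -0.003]
-10 [-0.029 -0.166 -0.003]
-15 [-0.024 -0.186 -0.003]
-20 [-0.018 -0.206 -0.002]
-25 [-0.01  -0.225 -0.002]
-30 [-0.    -0.244 -0.002]
-35 [ 0.011 -0.262 -0.002]
-40 [ 0.024 -0.278 -0.002]
-45 [ 0.038 -0.294 -0.002]
-50 [ 0.053 -0.308 -0.002]
-53 [ 0.063 -0.316 -0.001]
-55 [ 0.07  -0.321 -0.001]
-57 [ 0.077 -0.325 -0.001]
-58.5 [ 0.082 -0.329 -0.001]
-60 [ 0.088 -0.332 -0.001]
```

Emit:
carry_out:
  motion:
    - [-0.01, -0.023, 0, 0, 0, 0, 0]
    - [-0.021, -0.05, 0, 0, 0, 0, 0]
    - [-0.027, -0.074, 0, 0, 0, 0, 0]
    - [-0.031, -0.099, 0, 0, 0, 0, 0]
    - [-0.032, -0.124, 0, 0, 0, 0, 0]
    - [-0.031, -0.145, 0, 0, 0, 0, 0]
    - [-0.029, -0.166, 0, 0, 0, 0, 0]
    - [-0.024, -0.186, 0, 0, 0, 0, 0]
    - [-0.018, -0.206, 0, 0, 0, 0, 0]
    - [-0.01, -0.225, 0, 0, 0, 0, 0]
    - [0.0, -0.244, 0, 0, 0, 0, 0]
    - [0.011, -0.262, 0, 0, 0, 0, 0]
    - [0.024, -0.278, 0, 0, 0, 0, 0]
    - [0.038, -0.294, 0, 0, 0, 0, 0]
    - [0.053, -0.308, 0, 0, 0, 0, 0]
    - [0.063, -0.316, 0, 0, 0, 0, 0]
    - [0.07, -0.321, 0, 0, 0, 0, 0]
    - [0.077, -0.325, 0, 0, 0, 0, 0]
    - [0.082, -0.329, 0, 0, 0, 0, 0]
    - [0.086, -0.331, 0, 0, 0, 0, 0]

```text
t: 8.7
position: [0.6534, 0.0095, 0.1651]
tool_rot: [-3.136, 0.52, -1.548]
contact_force: [-2.7, 1.4, 1.3]
opening: 0.0002
```

Emit:
carry_out:
  motion:
    - [-0.02, 0.012, 0, 0, 0, 0, 0]
    - [-0.02, 0.012, -0.06, 0, 0, 0, 0]
    - [-0.02, 0.012, -0.16, 0, 0, 0, 0]
    - [-0.02, 0.012, -0.27, 0, 0, 0, 0]
    - [-0.02, 0.012, -0.34, 0, 0, 0, 0]
    - [-0.02, 0.012, -0.34, 0, 0, 0, 0]

```text
t: 9.3
position: [0.6515, -0.0379, 0.2596]
tool_rot: [-3.13, 0.518, -1.548]
contact_force: [-0.6, -0.7, -0.6]
opening: 0.0003
```

```bash
python3 - <<'E'
from h import *
s=tcp()[0]; print(s['t'],s['contact_force'],inhub())
im=vision.camera('wrist');cv2.imwrite('pics/w4.png',im)
print(row(-70,0,92))
E
```

```text
9.3 [-0.5945 -0.6701 -0.5852] (array([ 42.7094, -59.2206,  96.16  ]), array([ 0.6334,  0.317 , -0.0293]))
(array([0.3764, 0.1954, 0.0067]), array([-0.0055, -0.0029,  0.0004]), array([ 0.5944, -0.1347,  0.1997]))
```

View pics/w4.png

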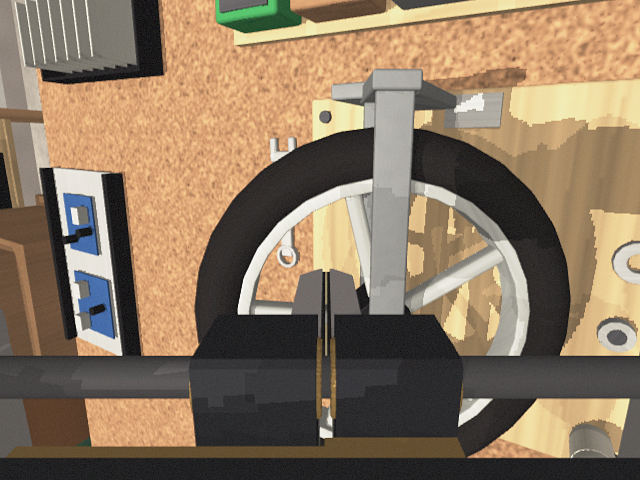

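Emit:
carry_out:
  motion:
    - [0.1, 0.05, 0, 0, 0, 0, 0]
    - [0.2, 0.1, 0, 0, 0, 0, 0]
    - [0.3, 0.15, 0, 0, 0, 0, 0]
    - [0.376, 0.21, 0, -0.005, -0.003, 0, 0]
    - [0.376, 0.21, 0, -0.005, -0.003, 0, 0]
    - [0.376, 0.21, 0, -0.005, -0.003, 0, 0]

```text
t: 9.95
position: [0.5897, -0.1351, 0.2007]
tool_rot: [3.141, 0.525, -1.549]
contact_force: [-0.8, 1.1, -0.1]
opening: 0.0003
```

```bash
python3 - <<'E'
from h import *
s=tcp()[0]; print(s['t'],s['joints'],s['contact_force'],inhub())
im=vision.camera('wrist');cv2.imwrite('pics/w5.png',im)
im=vision.camera('top');cv2.imwrite('pics/t5.png',im)
print(row(-71,5,-9))
E
```

```text
9.95 [ 0.5232  0.4775 -0.1737  1.648  -0.4253  1.2597 -1.0073] [-0.8052  1.1446 -0.144 ] (array([-69.716 ,   4.7152,  92.9844]), array([ 0.0006, -0.0547,  0.0146]))
(array([0.0083, 0.0038, 0.341 ]), array([-0.0002,  0.0004,  0.0013]), array([ 0.5883, -0.0852,  0.1117]))
```

View pics/w5.png

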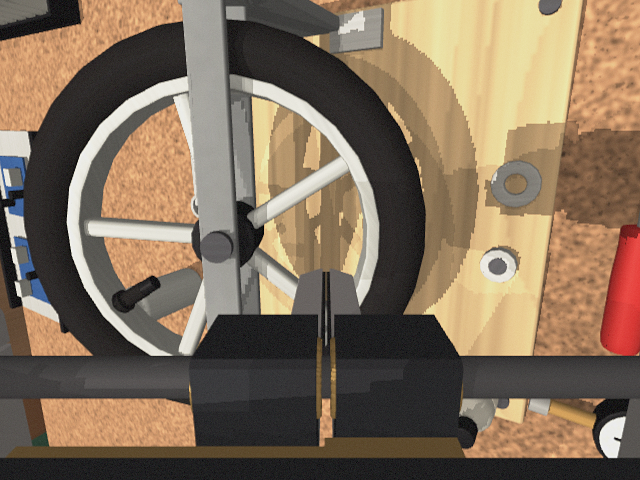

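View pics/t5.png

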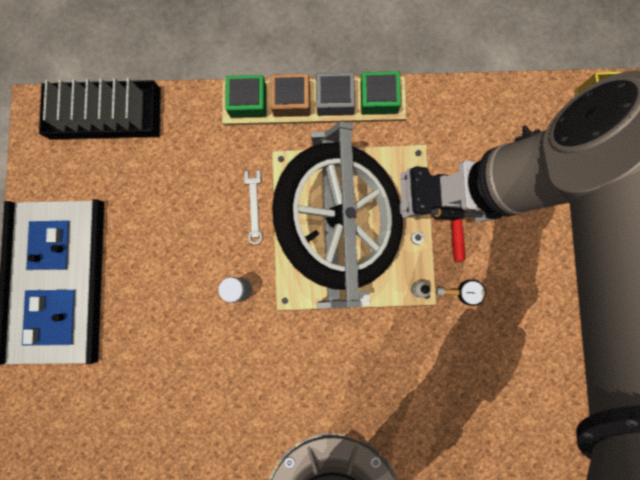

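```bash
python3 - <<'E'
from h import *
c=cam('wrist'); print(ang(c,[[90,227],[190,234],[345,162],[255,219]])); print(ang(c,[[156,285],[137,292],[118,302]],0.))
s,p,r=tcp();print(inhub())
E
```

```text
[[  95.1715   -6.7308   95.4092   -4.0454]
 [  26.153    -1.993    26.2288   -4.3578]
 [ -81.1205  -51.7294   96.2105 -147.4749]
 [ -19.5797  -12.8081   23.3969 -146.8092]]
[[ 57.793   39.303   69.891   34.2183]
 [ 72.5681  44.9201  85.346   31.7578]
 [ 87.7791  53.0116 102.5446  31.1286]]
(array([-68.5739,   3.9125,  93.2888]), array([ 0.0213, -0.0389, -0.116 ]))
```

Emit:
carry_out:
  motion:
    - [0.008, 0.004, 0.1, 0, 0, 0, 0]
    - [0.008, 0.004, 0.2, 0, 0, 0, 0]
    - [0.008, 0.004, 0.28, 0, 0, 0, 0]
    - [0.008, 0.004, 0.341, 0, 0, 0, 0]
    - [0.008, 0.004, 0.341, 0, 0, 0, 0]
    - [0.008, 0.004, 0.341, 0, 0, 0, 0]

```text
t: 10.65
position: [0.5887, -0.0845, 0.1124]
tool_rot: [-3.139, 0.524, -1.545]
contact_force: [0.4, -0.2, -0.5]
opening: 0.0005
```

```bash
python3 - <<'E'
from h import *
s=tcp()[0]; print(s['t'],s['contact_force'],inhub())
for th in [170,165,160,155,150,145,141,138,135,133,131,129,128,127,126,125.5,124.4]:
    t=np.deg2rad(th); print(th,row(72*np.cos(t),72*np.sin(t),-9)[0].round(3))
E
```

```text
10.65 [ 0.4102 -0.1717 -0.533 ] (array([-70.1046,   4.5697,  -8.7354]), array([ 0.0146, -0.0418, -0.189 ]))
170 [0.003 0.026 0.001]
165 [-0.002  0.047  0.001]
160 [-0.008  0.067  0.001]
155 [-0.016  0.086  0.001]
150 [-0.026  0.105  0.001]
145 [-0.037  0.122  0.001]
141 [-0.048  0.136  0.001]
138 [-0.056  0.145  0.001]
135 [-0.064  0.154  0.001]
133 [-0.071  0.16   0.001]
131 [-0.077  0.166  0.001]
129 [-0.083  0.171  0.001]
128 [-0.086  0.174  0.001]
127 [-0.09   0.176  0.001]
126 [-0.093  0.179  0.001]
125.5 [-0.095  0.18   0.001]
124.4 [-0.099  0.182  0.001]
```

Emit:
carry_out:
  motion:
    - [0.003, 0.026, 0, 0, 0, 0, 0]
    - [-0.002, 0.047, 0, 0, 0, 0, 0]
    - [-0.008, 0.067, 0, 0, 0, 0, 0]
    - [-0.016, 0.086, 0, 0, 0, 0, 0]
    - [-0.026, 0.105, 0, 0, 0, 0, 0]
    - [-0.037, 0.122, 0, 0, 0, 0, 0]
    - [-0.048, 0.136, 0, 0, 0, 0, 0]
    - [-0.056, 0.145, 0, 0, 0, 0, 0]
    - [-0.064, 0.154, 0, 0, 0, 0, 0]
    - [-0.071, 0.16, 0, 0, 0, 0, 0]
    - [-0.077, 0.166, 0, 0, 0, 0, 0]
    - [-0.083, 0.171, 0, 0, 0, 0, 0]
    - [-0.086, 0.174, 0, 0, 0, 0, 0]
    - [-0.09, 0.176, 0, 0, 0, 0, 0]
    - [-0.093, 0.179, 0, 0, 0, 0, 0]
    - [-0.095, 0.18, 0, 0, 0, 0, 0]
    - [-0.095, 0.18, 0, 0, 0, 0, 0]
    - [-0.095, 0.18, 0, 0, 0, 0, 0]

```text
t: 12.45
position: [0.534, -0.0611, 0.1265]
tool_rot: [-3.14, 0.525, -1.545]
contact_force: [1.0, -0.0, 0.4]
opening: 0.0001
```

```bash
python3 - <<'E'
from h import *
s=tcp()[0]; print(s['t'],s['contact_force'],inhub())
im=vision.camera('wrist');cv2.imwrite('pics/w6.png',im)
im=vision.camera('top');cv2.imwrite('pics/t6.png',cv2.resize(im[120:320,240:440],None,fx=3,fy=3,interpolation=cv2.INTER_CUBIC))
im=vision.camera('scene');cv2.imwrite('pics/s6.png',cv2.resize(im[140:340,220:420],None,fx=3,fy=3,interpolation=cv2.INTER_CUBIC))
E
```

```text
12.45 [ 1.0054 -0.0335  0.4394] (array([-41.7169,  58.8075,  -8.8239]), array([-0.0071, -0.0531, -0.1912]))
```

View pics/w6.png

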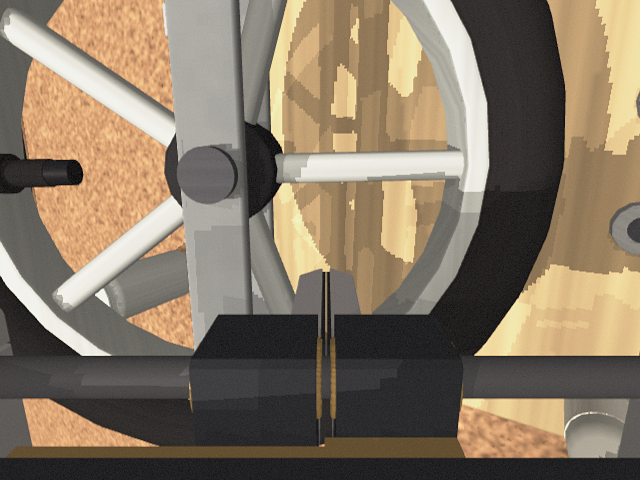

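View pics/t6.png

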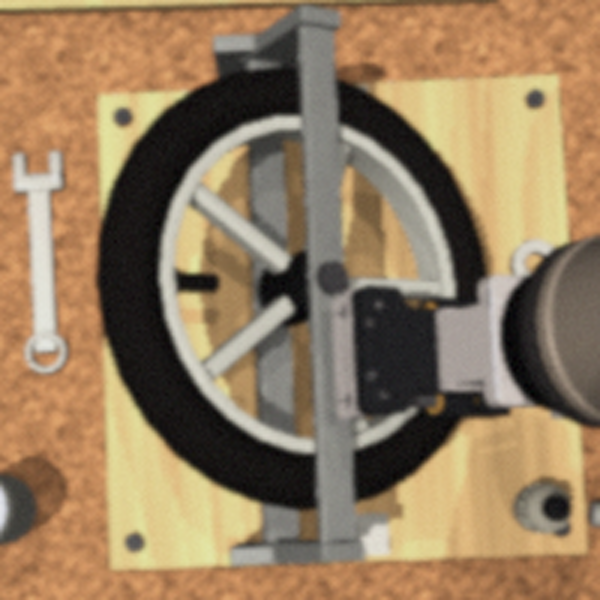

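View pics/s6.png

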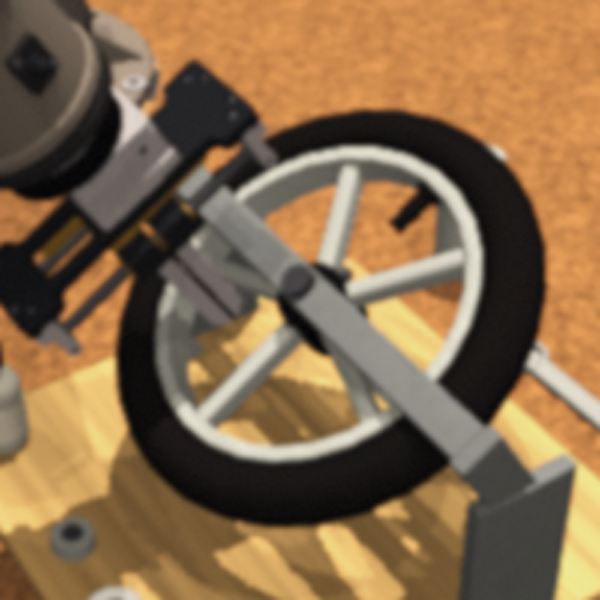

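```bash
cat > m.py <<'E'
from h import *
import sys
def edges(im,c,th,z=.009,rr=(60,90)):
    """refine spoke angle: brightness profile across the spoke at radii on z plane"""
E
python3 - <<'E'
from h import *
c=cam('wrist')
print('stem w',ang(c,[[75,172],[40,173],[5,173]],0.))
print('spokes w',ang(c,[[290,167],[455,162],[165,130],[10,22],[178,218],[65,298]],.009))
c=cam('top')
print('stem t',ang(c,np.array([[216,282],[200,282],[180,282]])/3+[240,120],0.))
print('spokes t',ang(c,np.array([[200,196],[285,260],[213,370],[295,307]])/3+[240,120],.009))
c=cam('scene')
print('stem s',ang(c,np.array([[400,223],[415,208],[430,193]])/3+[220,140],0.))
print('spokes s',ang(c,np.array([[350,175],[335,255],[455,260],[365,295],[205,412],[290,340]])/3+[220,140],.009))
for n in ['wrist']:
    im=cv2.imread('pics/w6.png');cv2.imwrite('pics/w6z.png',cv2.resize(im[130:210,260:480],None,fx=3.5,fy=3.5,interpolation=cv2.INTER_CUBIC))
    cv2.imwrite('pics/w6y.png',cv2.resize(im[100:240,0:200],None,fx=4,fy=4,interpolation=cv2.INTER_CUBIC))
E
```

```text
stem w [[67.6053  3.2115 67.6816  2.7198]
 [82.9045  3.7169 82.9877  2.567 ]
 [98.1412  3.7915 98.2144  2.2124]]
spokes w [[ -26.7354    0.0279   26.7354  179.9402]
 [ -94.2983   -2.3204   94.3269 -178.5904]
 [  23.2276  -14.3865   27.322   -31.773 ]
 [  78.0842  -53.465    94.6343  -34.3998]
 [  21.0911   21.5772   30.1729   45.6527]
 [  74.6345   58.1675   94.6244   37.9316]]
stem t [[63.2579  1.2921 63.2711  1.1702]
 [74.1476  1.8674 74.1711  1.4427]
 [87.5585  2.5759 87.5964  1.6851]]
spokes t [[ 76.7512 -48.9625  91.0389 -32.5353]
 [ 19.2276 -13.3124  23.3863 -34.697 ]
 [ 71.9306  56.4632  91.4446  38.1308]
 [ 13.3922  15.9492  20.8261  49.9805]]
stem s [[70.4968  1.6181 70.5154  1.3149]
 [83.4088  1.8408 83.4291  1.2643]
 [96.3371  2.0637 96.3592  1.2272]]
spokes s [[  72.0792   49.9977   87.7222   34.7471]
 [  28.6685   11.746    30.9814   22.2798]
 [  72.9415  -54.2232   90.8879  -36.6263]
 [  22.952   -26.4651   35.0314  -49.0663]
 [ -92.8082   -5.3248   92.9608 -176.7163]
 [ -26.874   -11.2435   29.1312 -157.2967]]
```

View pics/w6z.png

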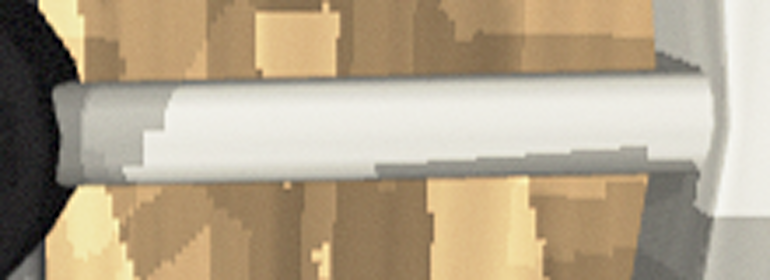

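View pics/w6y.png

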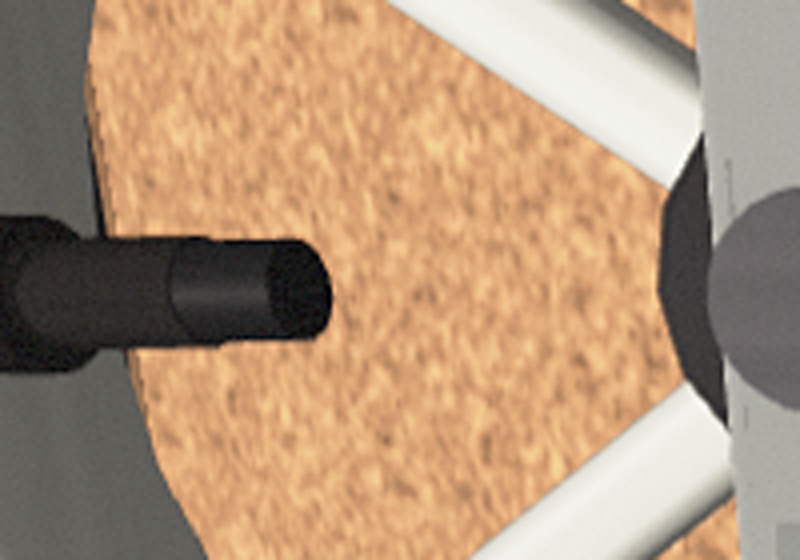

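Emit:
carry_out:
  motion:
    - [-0.002, 0.0012, 0, 0, 0, 0, 0]
    - [-0.0035, 0.0024, 0, 0, 0, 0, 0]
    - [-0.0052, 0.0036, 0, 0, 0, 0, 0]
    - [-0.0052, 0.0036, 0, 0, 0, 0, 0]
    - [-0.0052, 0.0036, 0, 0, 0, 0, 0]

```text
t: 13.1
position: [0.5328, -0.0598, 0.1273]
tool_rot: [-3.14, 0.525, -1.544]
contact_force: [1.5, -0.6, -1.0]
opening: 0.0006
```

```bash
python3 - <<'E'
from h import *
s=tcp()[0]; print(s['t'],s['contact_force'],inhub())
E
```

```text
13.1 [ 1.4919 -0.5966 -1.0467] (array([-40.1492,  59.9514,  -8.8077]), array([-0.0114, -0.0542, -0.194 ]))
```

Emit:
carry_out:
  motion:
    - [0.012, -0.012, 0, 0, 0, 0, 0]
    - [0.02, -0.02, -0.05, 0, 0, 0, 0]
    - [0.02, -0.02, -0.16, 0, 0, 0, 0]
    - [0.02, -0.02, -0.27, 0, 0, 0, 0]
    - [0.02, -0.02, -0.38, 0, 0, 0, 0]
    - [0.1, -0.02, -0.5, 0, 0, 0, 0]
    - [0.22, -0.02, -0.55, 0, 0, 0, 0]
    - [0.34, -0.02, -0.55, 0, 0, 0, 0]
    - [0.34, -0.02, -0.55, 0, 0, 0, 0]
    - [0.34, -0.02, -0.55, 0, 0, 0, 0]

```text
t: 14.1
position: [0.5427, -0.2307, 0.2182]
tool_rot: [-3.141, 0.526, -1.546]
contact_force: [0.4, 0.1, 0.6]
opening: 0.0007
```

```bash
python3 - <<'E'
from h import *
s=tcp()[0]; print(s['t'],s['contact_force'],inhub())
for n in ['wrist','top','scene']:
    im=vision.camera(n);cv2.imwrite(f'pics/{n}7.png',im)
im=cv2.imread('pics/top7.png');cv2.imwrite('pics/t7.png',cv2.resize(im[120:320,240:440],None,fx=3,fy=3,interpolation=cv2.INTER_CUBIC))
im=cv2.imread('pics/scene7.png');cv2.imwrite('pics/s7.png',cv2.resize(im[140:340,220:420],None,fx=3,fy=3,interpolation=cv2.INTER_CUBIC))
E
```

```text
14.1 [0.4224 0.1449 0.5599] (array([-142.8084,   53.8362,  155.4843]), array([-0.0596, -0.1284, -0.1123]))
```

View pics/wrist7.png

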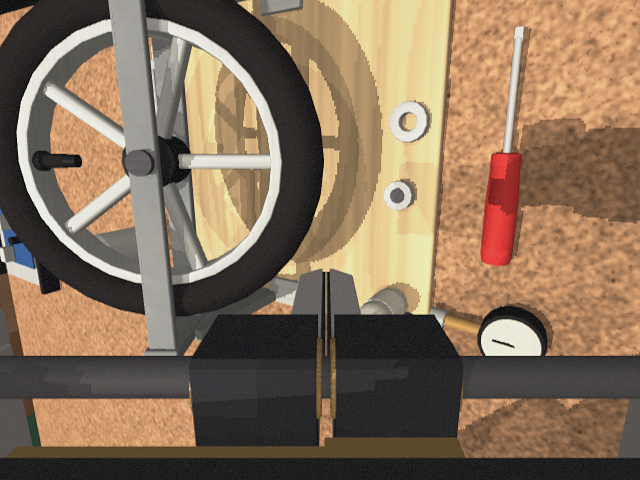

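View pics/t7.png

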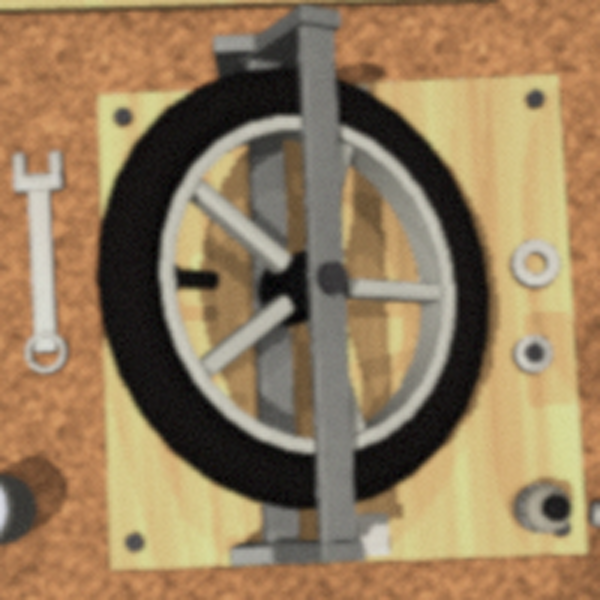

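View pics/s7.png

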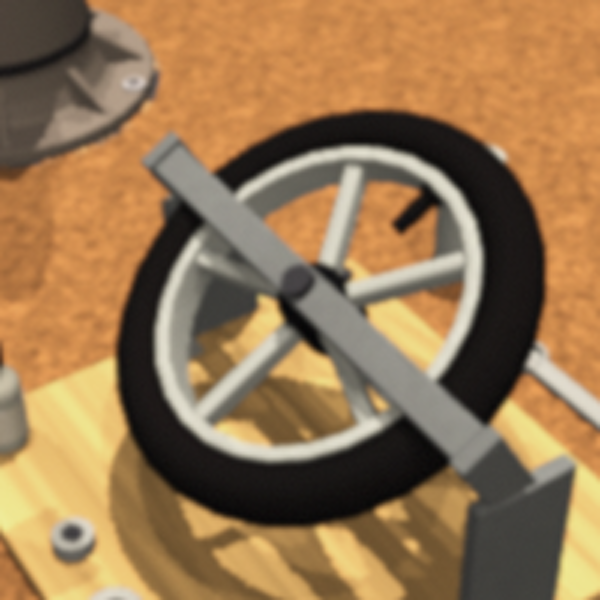

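```bash
python3 - <<'E'
from h import *
def stem(n,roi,z=0):
    im=cv2.imread(f'pics/{n}7.png'); c=cam(n); x0,y0,x1,y1=roi
    v=im[y0:y1,x0:x1].max(2)<62
    k,l,st,ce=cv2.connectedComponentsWithStats(v.astype(np.uint8)); print(st[1:],ce[1:])
    i=1+np.argmax(st[1:,4]); print(n,ang(c,[ce[i]+[x0,y0]],z))
stem('wrist',(50,145,90,175)); stem('top',(298,205,316,222)); stem('scene',(349,199,366,219))
c=cam('wrist')
print(ang(c,[[270,161],[185,160],[50,88],[125,131],[72,228],[132,187]]), ang(c,[[80,160],[60,160],[40,160]],0.),'axlehead',ang(c,[[138,162]],.034))
c=cam('top')
print(ang(c,np.array([[438,292],[352,289],[198,189],[280,257],[208,370],[292,308]])/3+[240,120]),ang(c,np.array([[332,279]])/3+[240,120],.034))
E
```

```text
[[  0   9  32  16 389]] [[14.4602 15.3702]]
wrist [[80.7374  1.5308 80.7519  1.0862]]
[[ 1  5 14  6 63]] [[7.3175 7.7619]]
top [[76.7981 -0.2691 76.7985 -0.2008]]
[[ 3  2 14 16 79]] [[9.9747 9.8101]]
scene [[84.8975  1.6701 84.9139  1.127 ]]
[[-94.5873   0.4666  94.5884 179.7174]
 [-24.5893   0.1122  24.5896 179.7386]
 [ 77.5739 -55.0612  95.1286 -35.3667]
 [ 22.1581 -22.6439  31.6817 -45.6213]
 [ 77.1329  58.1586  96.6018  37.0165]
 [ 21.5893  22.62    31.2692  46.3356]] [[ 67.5254   1.137   67.535    0.9647]
 [ 84.4685   1.2472  84.4777   0.8459]
 [101.4133   1.3573 101.4224   0.7668]] axlehead [[ 2.4728  0.6005  2.5447 13.6485]]
[[-97.1115   1.0987  97.1177 179.3518]
 [-29.3577   2.4872  29.4628 175.1575]
 [ 77.9423 -53.1666  94.3488 -34.299 ]
 [ 22.7289 -14.9862  27.2248 -33.3986]
 [ 75.2643  56.5299  94.1294  36.9097]
 [ 15.5815  16.6712  22.8191  46.935 ]] [[ 1.2743  2.0789  2.4384 58.4927]]
```

```bash
python3 - <<'E'
from h import *
a=cv2.imread('pics/top0.png');b=cv2.imread('pics/top7.png')
for n,(x,y,r) in dict(bearing=(418,208,12),nut=(418,238,10),wrench=(253,207,45),can=(232,290,16),bottle=(422,289,14)).items():
    A=a[y-r:y+r,x-r:x+r];B=b[y-r-6:y+r+6,x-r-6:x+r+6]
    m=cv2.matchTemplate(B,A,cv2.TM_CCOEFF_NORMED);_,v,_,l=cv2.minMaxLoc(m);print(n,v,l[0]-6,l[1]-6)
print(tcp()[0]['t']); print(order.sign_off())
E
```

```text
bearing 0.9926446080207825 0 0
nut 0.9387938976287842 0 0
wrench 0.9972512125968933 0 0
can 0.9991427659988403 0 0
bottle 0.99769127368927 0 0
14.25
the job is handed in; nothing more can be done
None
```

I turned the wheel clockwise by about 160° with three spoke pushes and one final nudge of about 1.5°. The valve stem is now at 12 o'clock to within about 1°. I drew the closed fingers out of the wheel between strokes, and the arm ended clear of everything. The job was handed in at 14.25 s.

**Stem angle:** my last checks gave about +0.8 to +1.1° from the wrist camera, +1.1° from the scene camera and −0.2° from the top camera. The spoke opposite the stem read within about 0.7° of straight down. The views disagree by about 1°, which is roughly the measuring error.

**Tools and parts:** the nut, bearing, wrench, can and bottle showed no shift between the first and last top pictures. I did not run that check on the screwdriver and gauge. They look undisturbed in the last wrist picture, and the arm never went near them at low height.

**Contact forces:** the readings after each move stayed under about 4 N. I read them only at the end of a move, not during it.

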